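# Turn the sample divider to the empty tin

### The arm

A 7-joint arm with a two-finger parallel gripper is mounted at the origin on a cart in front of the work surface, level with it; the furniture and walls round the work are solid. World frame = base frame: x ahead of the robot, y to its left, z up, the work surface at z = 0. Lengths are in m, angles in rad, forces in N, time in s.
With the tool pointing down it reaches from about 0.4 to 0.85 m from the base axis. Payload 10.4 kg.
Tool frame: the origin (TCP) lies midway between the tips of the shut fingers; the grasp point (between the pads) lies 19 mm behind it; z points along the fingers, y is the line along which they close (so a half turn about z gives the same grasp; the last joint's range is limited). The gripper opens to 87 mm and grips with 3 to 60 N. Pads are 19 mm wide; open, the fingers measure 117 mm over their backs; the gripper's body (75 mm by 190 mm) begins 51 mm behind the grasp point.
Start: joints at [1.078, 0.332, -0.065, 1.46, 0.022, 1.35, -0.088], TCP at [0.283, -0.557, 0.223] pointing down, gripper open.
Joint ranges: [-2.6, 2.6], [-0.5, 2.12], [-1.47, 1.34], [0.16, 2.42], [-1.27, 4.41], [0.06, 2.06], [-2.6, 2.6]. Speed limits (rad/s): [2.22, 2.22, 2.79, 2.79, 3.14, 3.14, 3.14].

### API

Orientations are given as a unit quaternion [x, y, z, w].
In Python, from bench import r gives the robot as it stands.
- The arm moves only by the tool arm_command, never from a script. Its arguments are lists of equal length, an entry for each row: "xyz": the shift along the world's x, y, z in m, a list of three; "rot": the turn, a rotation vector about the world's x, y, z in rad, a list of three. In form: {"xyz": [[tx, ty, tz], ...], "rot": [[ax, ay, az], ...]}. A call has 1 to 20 rows; each row is the pose to reach, as a shift and turn from the pose commanded when the call began; what a row does not reach only later rows make up. A row lasts 1/12 s, in which the tool goes at most 41.7 mm and 7.16 degrees, less where a joint would pass 70% of its speed; a pose out of reach is approached as far as the arm can. A call with a gripper value outside its range is refused whole. "grip" is the opening, from 0 (shut) to 1 (fully open), set as the call begins (left out, the last holds). The fingers move at their own pace and stop on an object; "squeeze" is the grip in N (left out, the last holds). Time passes only in rows, so rows that repeat a pose let the fingers close. It gives the time, the measured TCP pose, the force, the opening and the grip force at its end, in the units of the state.
- r.read_state(): the state, without advancing time (a new reading comes with each control period).
- r.camera(name): name is "scene" or "top" or "wrist"; returns the picture (384x512x3 uint8, red, green, blue); there is no depth.
- r.camera_model(name): a dict with "fx", "fy", "cx", "cy" (pixels), "T" (4x4, takes a point from camera to world coordinates). Camera axes: x right, y up, looking along -z (the intrinsics and any distortion apply to the point x, -y, -z); pixel columns grow to the right and rows downward; lengths in m; the calibration is good to about 2 mm. The wrist camera is an equidistant fisheye: a pixel r from the principal point sees the ray r / f radians off the axis. A picture is of the moment at which its call begins: read the wrist's pose just before it. camera_model takes no time and is no camera call; for the wrist camera it gives the pose at the moment of the call.
- r.close_job(): hands the job in; it is judged then, once.
Trained networks look in the newest picture that a camera, given by its name, has taken for a name from the list of things; names that differ only in an ending like _2 or _b are one class to them, and where a whole thing is asked for, a point or a joint stands for the part that bears it (a point fixed in the world has none). Each returns a list of dicts, best first, with "conf" (0 to 1); they miss things now and then, are a little off and sometimes report something else, mostly with a low value. They report only what shows in the picture. A call takes as long as a camera call. They do not tell look-alikes from the thing itself.
- r.look_for(label, camera): "at" ([x, y, z] in m, in the coordinates of the camera as it stood for that picture, good to about 4 mm: the middle of the surface that is visible of it).
- r.spot_point(label, camera): "at" ([x, y, z] in m, in the coordinates of the camera as it stood for that picture, good to about 4 mm: a listed point, or the origin of a listed thing).
The state is a dict: "time": time; "joint_positions": joint angles; "joint_vel": joint speeds; "joint_torque": joint torques, N m; "ee_pos": TCP position; "eef_rot": TCP orientation; "ft_force": force on the tool from outside, world axes, zero at the start; "torque": the same for the moment, N m; "width": finger opening in m; "grip_force": force on a finger pad.
Only numpy, scipy, OpenCV 4.12 (cv2) and the standard library are available. Lean on these libraries where they do the work, as an engineer would, in place of code of your own. Each camera call takes 0.05 s, during which the arm holds its last target. There are 200 camera calls.

### The job

The tin under the funnel of the hand-turned sample divider is full: bring the only empty tin squarely under the funnel's stem for the next portion, by setting a fingertip lightly against the crown outside the tins (at its finger studs, say) and following the rim round, and leave it there. Turn it gently, without spinning it; do not touch, lift or tip any of the tins, do not touch the funnel stand, and leave the other things on the bench alone.

Things in the scene. Friction and masses are not known exactly. Their poses are not given: they have to be found in the camera images.
- divider: fixed foot of a hand-turned sample divider, not to be touched: round grey foot 250 mm across and, 205 mm from its centre along its +x (away from the robot), a 12 mm rod, 218 mm high, that holds a white funnel (mouth 103 mm across, top 169 mm above the worktop). Origin: on the worktop under the crown's axis; z up, +x from the axis toward funnel and rod
- spout (a point): lower end of the funnel's stem, 85 mm above the worktop (20 mm above the tins' rims) and 85 mm from the crown's axis
- crown (a joint): angle (rad) of the crown, a flat round aluminium plate 330 mm across, 8 mm thick, top face 38 mm above the worktop, that turns on the foot about the vertical axis through crown_center. 0 at the start, grows counter-clockwise seen from above; turns both ways (over a full turn). Bearing friction 0.22 N m (1.5 N at a stud): it stays where it is left
- crown_center (a point): centre of the crown's top face, on its axis. Six collars (65 mm across, 8 mm high) on a circle of 85 mm radius round it hold the tins
- stud_1 (a point): top centre of an upright steel finger stud on the crown: 12 mm diameter (17 mm for its lowest 3 mm), top 22 mm above the crown's face (60 mm above the worktop), 142 mm from the axis, half-way between two tins; turns with the crown
- stud_2 (a point): the same for the next stud, 60 degrees counter-clockwise from stud_1
- stud_3 (a point): the same for the next stud, 120 degrees counter-clockwise from stud_1
- stud_4 (a point): the same for the next stud, 180 degrees counter-clockwise from stud_1
- stud_5 (a point): the same for the next stud, 240 degrees counter-clockwise from stud_1
- stud_6 (a point): the same for the next stud, 300 degrees counter-clockwise from stud_1
- tin_empty: the one empty sample tin: round open aluminium tin, 56 mm across, 27 mm high, standing loose in a collar of the crown, 85 mm from the axis. Origin: centre of its underside, 38 mm above the worktop; z up
- tin_full_1: a sample tin of the same size, already filled with grain, standing loose in another collar of the crown; origin as for tin_empty
- tin_full_2: a sample tin of the same size, already filled with grain, standing loose in another collar of the crown; origin as for tin_empty
- tin_full_3: a sample tin of the same size, already filled with grain, standing loose in another collar of the crown; origin as for tin_empty
- tin_full_4: a sample tin of the same size, already filled with grain, standing loose in another collar of the crown; origin as for tin_empty
- tin_full_5: a sample tin of the same size, already filled with grain, standing loose in another collar of the crown; origin as for tin_empty
- tin_lid_1: bystander, not to be disturbed: loose tin lid, 58 mm across, 16 mm high; origin: centre of its underside
- tin_lid_2: bystander, not to be disturbed: another such lid; origin: centre of its underside
- scoop: bystander, not to be disturbed: sample scoop with a blue handle, 186 x 62 x 30 mm; origin: centre of its underside
- brush: bystander, not to be disturbed: dust brush, 159 x 48 x 13 mm; origin: centre of its underside
- loupe: bystander, not to be disturbed: hand lens, 149 x 68 x 12 mm; origin: centre of its underside
- weight_big: bystander, not to be disturbed: brass weight, 38 mm across, 40 mm high; origin: centre of its underside
- weight_small: bystander, not to be disturbed: brass weight, 30 mm across, 33 mm high; origin: centre of its underside
- pen: bystander, not to be disturbed: pen, 145 x 12 x 9 mm; origin: centre of its underside
Not all that is in view belongs to the job. Leave any blue look-alike of the tin_full_5 alone.

How it is judged:
By the outcome, as a careful person would: the job done as asked, in the order asked, and still so for the second after the job is handed in, with the robot touching nothing.
It also fails if it takes over 67 s, if anything falls off the work surface, if the arm or the gripper's body presses on something with over 40 N, if the wrist force passes 120 N, or if a joint passes its speed limit or range.

## Working session

There is one attempt and no reset: what is moved stays moved. The work goes in short steps, Python scripts to look and compute and a tool call to move; the robot and the scene stay as the last step left them, time stands still between calls to the robot, and variables do not carry over. Pictures are saved under pics/ and viewed, at most 10 in all, crops included, and the job is handed in when it is done.

Besides the shell and the picture viewer there is one more tool, called after "Request:" as name(argument=value, ...) on one line, values as JSON. arm_command: Moves the arm, as the interface text tells. Its arguments: {"type":"object","properties":{"xyz":{"type":"array"},"rot":{"type":"array"},"grip":{"type":"number"},"squeeze":{"type":"number"}},"required":["xyz","rot"]}

```bash
mkdir -p pics; cat > h.py <<'E'
import numpy as np,cv2
from bench import r
def W(cam,p):
    T=np.array(r.camera_model(cam)["T"]);return T[:3,:3]@np.array(p)+T[:3,3]
def pix(cam,p):
    m=r.camera_model(cam);T=np.array(m["T"]);q=T[:3,:3].T@(np.array(p)-T[:3,3]);return m["cx"]+m["fx"]*q[0]/-q[2],m["cy"]-m["fy"]*q[1]/-q[2]
E
python3 - <<'E'
from h import *
ims=[]
for c in("top","scene"):
    im=r.camera(c)[:,:,::-1];cv2.imwrite(f"pics/{c}0.png",im)
    for l in["crown_center","spout","stud_1","tin_empty","tin_full_1","divider"]:
        for d in r.spot_point(l,c)[:7]:
            w=W(c,d["at"]);print(c,l,round(d["conf"],2),w.round(3),np.round(pix(c,w)))
s=r.read_state();print(s["time"],s["ee_pos"],s["eef_rot"],s["width"])
E
```

```text
top crown_center 0.93 [ 0.588 -0.083  0.036] [252. 178.]
top spout 0.91 [ 0.673 -0.079  0.087] [251. 149.]
top spout 0.65 [ 0.568  0.248 -0.002] [153. 186.]
top spout 0.29 [ 0.649 -0.335 -0.   ] [327. 159.]
top stud_1 0.97 [ 0.472 -0.005  0.061] [229. 213.]
top stud_1 0.89 [ 0.706 -0.167  0.061] [278. 140.]
top stud_1 0.75 [0.601 0.06  0.058] [208. 174.]
top stud_1 0.72 [ 0.463 -0.15   0.058] [274. 215.]
top stud_1 0.68 [ 0.581 -0.232  0.059] [299. 178.]
top stud_1 0.64 [ 0.715 -0.018  0.064] [231. 138.]
top stud_1 0.57 [ 0.542 -0.154  0.036] [274. 191.]
top tin_empty 0.69 [ 0.504 -0.081  0.037] [252. 203.]
top tin_full_1 0.8 [ 0.637 -0.015  0.042] [231. 163.]
top tin_full_1 0.8 [0.33  0.315 0.001] [133. 259.]
top tin_full_1 0.52 [ 0.543 -0.156  0.04 ] [275. 191.]
top tin_full_1 0.51 [ 0.549 -0.01   0.036] [230. 190.]
top tin_full_1 0.47 [ 0.626 -0.162  0.038] [276. 165.]
top divider 0.7 [0.602 0.059 0.059] [208. 173.]
scene crown_center 0.8 [ 0.59  -0.087  0.038] [236. 196.]
scene crown_center 0.16 [ 0.566  0.256 -0.002] [146. 248.]
scene spout 0.66 [ 0.673 -0.072  0.084] [217. 176.
[... 239 characters left out ...]
.058 0.063] [198. 202.]
scene stud_1 0.58 [ 0.462 -0.143  0.057] [276. 201.]
scene stud_1 0.57 [ 0.707 -0.167  0.058] [232. 172.]
scene tin_empty 0.62 [ 0.502 -0.078  0.036] [251. 208.]
scene tin_full_1 0.92 [ 0.332  0.306 -0.001] [176. 299.]
scene tin_full_1 0.7 [ 0.542 -0.158  0.039] [262. 195.]
scene tin_full_1 0.69 [ 0.673 -0.089  0.038] [221. 187.]
scene tin_full_1 0.68 [ 0.634 -0.016  0.037] [210. 198.]
scene tin_full_1 0.51 [ 0.621 -0.157  0.037] [246. 187.]
scene tin_full_1 0.46 [ 0.549 -0.002  0.04 ] [223. 209.]
scene divider 0.47 [0.456 0.231 0.001] [175. 262.]
0.7 [ 0.28295797 -0.55729634  0.22256949] [9.72539417e-01 2.32738225e-01 1.07192489e-05 3.44102686e-05] 0.0870269258554223
```

View pics/top0.png

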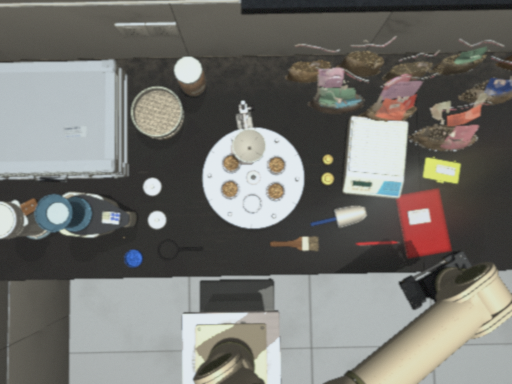

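View pics/scene0.png

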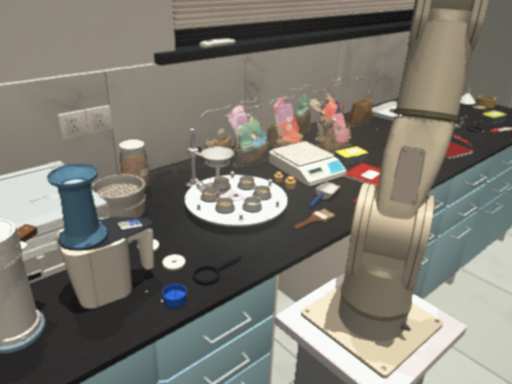

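Top view: crown at about (253,178) with six tins. Five hold brown grain, at (232,163), (276,165), (230,188), (275,190) and one under the funnel at (249,148). The pale empty one is at (252,203).

Possible mix-ups: 
- the empty tin (252,203), which is my choice
- the blue tin look-alike (133,259), off the crown
- the tin lids (152,186) and (157,220)

I'll check the choice in one crop and fit the geometry.

```bash
cat > fit.py <<'E'
from h import *
from scipy.optimize import least_squares
def measure(n=3,cams=("top","scene")):
    S=[];C=[];P=[];E=[];R=[]
    for i in range(n):
        for c in cams:
            r.camera(c)
            for l,L,z,k in(("stud_1",S,.06,6),("crown_center",C,.038,1),("spout",P,.085,1),("tin_empty",E,.038,1),("tin_full_1",R,.038,6)):
                for d in r.spot_point(l,c):
                    w=W(c,d["at"])
                    if abs(w[2]-z)<.012 and d["conf"]>.3 and np.hypot(w[0]-.588,w[1]+.083)<.18: L.append(w)
    S,C,P,E,R=map(np.array,(S,C,P,E,R))
    S=S[np.abs(np.hypot(*(S[:,:2]-[.588,-.083]).T)-.142)<.015]
    def f(p):
        d=S[:,:2]-p[:2];a=np.arctan2(d[:,1],d[:,0]);k=np.round((a-p[2])/(np.pi/3))*np.pi/3+p[2]
        return (d-.142*np.c_[np.cos(k),np.sin(k)]).ravel()
    a0=np.arctan2(S[0,1]+.083,S[0,0]-.588)
    s=least_squares(f,[.588,-.083,a0],loss="soft_l1",f_scale=.004);c=s.x[:2]
    print("n",len(S),"centre",c.round(4),"studphase",np.degrees(s.x[2])%60,"rms",np.sqrt((s.fun**2).mean()))
    for n,L in(("cc",C),("spout",P),("empty",E)):
        if len(L):
            m=np.median(L,0);d=m[:2]-c;print(n,len(L),m.round(4),"r",np.hypot(*d).round(4),"ang",np.degrees(np.arctan2(d[1],d[0])).round(1))
    print("t",r.read_state()["time"])
E
python3 - <<'E'
from fit import *
measure(2)
im=cv2.imread("pics/top0.png")[115:240,190:315];cv2.imwrite("pics/crop.png",cv2.resize(im,None,fx=4.5,fy=4.5,interpolation=2))
E
```

```text
n 22 centre [ 0.5888 -0.0847] studphase 26.048263540824053 rms 0.002448953935076326
cc 4 [ 0.59   -0.0832  0.0363] r 0.0019 ang 52.8
spout 4 [ 0.6739 -0.0764  0.086 ] r 0.0855 ang 5.6
empty 4 [ 0.5013 -0.0791  0.0364] r 0.0877 ang 176.3
t 1.9
```

View pics/crop.png

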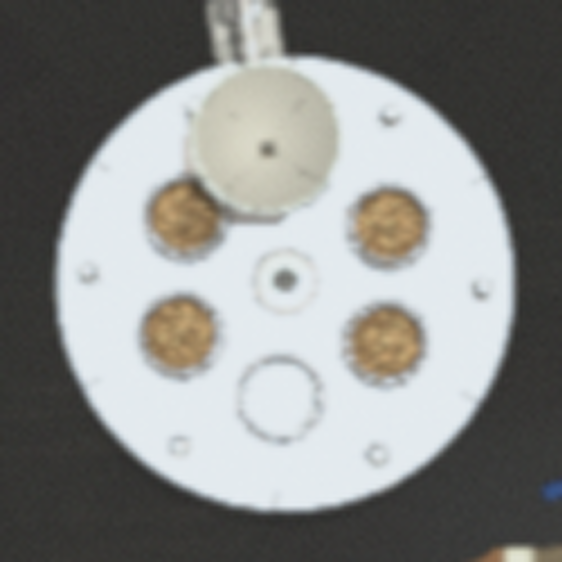

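The crop confirms it: the tin at crop (280,398) is empty, the others show grain, and one stands under the funnel at (267,148). The empty tin is at 176.0° and the spout at about 5.5°. I'll turn the crown CCW about 189.5° in two strokes on the near side, with the fingers straddling a stud.

Request:
arm_command(xyz=[[0.01, 0.028, 0], [0.02, 0.056, 0], [0.03, 0.084, 0], [0.04, 0.112, 0], [0.05, 0.14, 0], [0.06, 0.168, 0], [0.07, 0.196, 0], [0.08, 0.224, 0], [0.09, 0.252, 0], [0.1, 0.28, 0], [0.11, 0.308, 0], [0.12, 0.336, 0], [0.13, 0.364, 0], [0.14, 0.392, 0], [0.15, 0.42, 0], [0.16, 0.448, -0.01], [0.165, 0.476, -0.03], [0.175, 0.504, -0.05], [0.18, 0.532, -0.08], [0.1855, 0.5536, -0.1]], rot=[[0, 0, -0.053], [0, 0, -0.106], [0, 0, -0.159], [0, 0, -0.212], [0, 0, -0.265], [0, 0, -0.318], [0, 0, -0.371], [0, 0, -0.424], [0, 0, -0.477], [0, 0, -0.53], [0, 0, -0.583], [0, 0, -0.636], [0, 0, -0.69], [0, 0, -0.743], [0, 0, -0.796], [0, 0, -0.85], [0, 0, -0.903], [0, 0, -0.956], [0, 0, -1.01], [0, 0, -1.0624]], grip=0.3)

```text
time: 3.57
ee_pos: [0.468, -0.0013, 0.121]
eef_rot: [0.956, -0.293, -0.0, -0.0]
ft_force: [0.6, -0.5, -1.3]
width: 0.0262
grip_force: 0.0
```

```bash
python3 - <<'E'
from h import *
print(r.read_state()["ee_pos"])
cv2.imwrite("pics/w1.png",r.camera("wrist")[:,:,::-1])
for l in("stud_1","spout","crown_center"):
    for d in r.spot_point(l,"wrist"):
        print(l,round(d["conf"],2),W("wrist",d["at"]).round(4))
E
```

```text
[ 0.4680254  -0.0013425   0.12096107]
stud_1 0.89 [0.5992 0.0628 0.0576]
stud_1 0.8 [ 0.4608 -0.145   0.0606]
stud_1 0.78 [ 0.4695 -0.0012  0.0582]
spout 0.21 [ 0.6344 -0.0143  0.0375]
crown_center 0.76 [ 0.5887 -0.0863  0.0394]
```

View pics/w1.png

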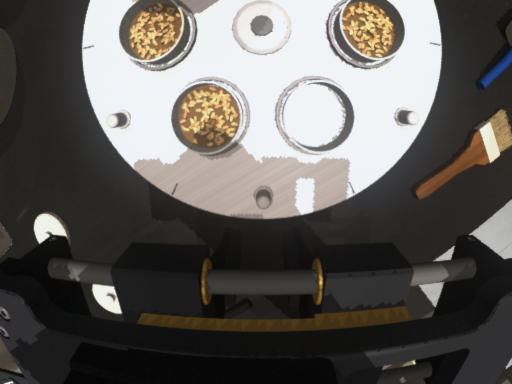

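The wrist view shows the empty tin at (315,115). The target stud is at (263,197), centred between the fingertips (about 235 and 290), so I'll descend around it.

Request:
arm_command(xyz=[[0, 0, -0.008], [0, 0, -0.016], [0, 0, -0.024], [0, 0, -0.032], [0, 0, -0.04], [0, 0, -0.047], [0, 0, -0.054], [0, 0, -0.06], [0, 0, -0.066], [0, 0, -0.071], [0, 0, -0.076], [0, 0, -0.076]], rot=[[0, 0, 0], [0, 0, 0], [0, 0, 0], [0, 0, 0], [0, 0, 0], [0, 0, 0], [0, 0, 0], [0, 0, 0], [0, 0, 0], [0, 0, 0], [0, 0, 0], [0, 0, 0]])

```text
time: 4.77
ee_pos: [0.4679, -0.0037, 0.0456]
eef_rot: [0.956, -0.292, -0.001, 0.0]
ft_force: [-0.5, -0.6, 0.2]
width: 0.0262
grip_force: 0.0
```

```bash
cat > arc.py <<'E'
import numpy as np,sys
a0,a1,n=map(float,sys.argv[1:4]);n=int(n)   # degrees, radius .145 about the crown's axis; total rows n
u=np.arange(1,n+1)/n;v=0.1
# trapezoid profile with eased ends
s=np.cumsum(np.minimum(1,np.minimum(np.arange(1,n+1)/6,np.arange(n,0,-1)/6)));s/=s[-1]
a=np.radians(a0+(a1-a0)*s);a=np.r_[np.radians(a0),a]
for i in range(0,n,20):
    b=a[i];A=a[i+1:i+21];R=.145
    print([[round(R*(np.cos(x)-np.cos(b)),4),round(R*(np.sin(x)-np.sin(b)),4),0] for x in A]);print([[0,0,round(x-b,4)] for x in A])
E
python3 arc.py 146 246 60
```

```text
[[np.float64(-0.0004), np.float64(-0.0006), 0], [np.float64(-0.0013), np.float64(-0.0019), 0], [np.float64(-0.0025), np.float64(-0.0039), 0], [np.float64(-0.0041), np.float64(-0.0065), 0], [np.float64(-0.006), np.float64(-0.0098), 0], [np.float64(-0.0082), np.float64(-0.0138), 0], [np.float64(-0.0103), np.float64(-0.0179), 0], [np.float64(-0.0123), np.float64(-0.0221), 0], [np.float64(-0.0141), np.float64(-0.0263), 0], [np.float64(-0.0157), np.float64(-0.0306), 0], [np.float64(-0.0173), np.float64(-0.035), 0], [np.float64(-0.0187), np.float64(-0.0393), 0], [np.float64(-0.0199), np.float64(-0.0438), 0], [np.float64(-0.021), np.float64(-0.0482), 0], [np.float64(-0.022), np.float64(-0.0527), 0], [np.float64(-0.0228), np.float64(-0.0573), 0], [np.float64(-0.0235), np.float64(-0.0618), 0], [np.float64(-0.024), np.float64(-0.0664), 0], [np.float64(-0.0244), np.float64(-0.071), 0], [np.float64(-0.0247), np.float64(-0.0756), 0]]
[[0, 0, np.float64(0.0053)], [0, 0, np.float64(0.0159)], [0, 0, np.float64(0.0317)], [0, 0, np.float64(0.0529)], [0, 0, np.float64(0.0793)], [0, 0, np.float64(0.1111
[... 2645 characters left out ...]
91), 0], [np.float64(0.0589), np.float64(-0.05), 0], [np.float64(0.0603), np.float64(-0.0507), 0], [np.float64(0.061), np.float64(-0.051), 0]]
[[0, 0, np.float64(0.0317)], [0, 0, np.float64(0.0635)], [0, 0, np.float64(0.0952)], [0, 0, np.float64(0.1269)], [0, 0, np.float64(0.1587)], [0, 0, np.float64(0.1904)], [0, 0, np.float64(0.2221)], [0, 0, np.float64(0.2539)], [0, 0, np.float64(0.2856)], [0, 0, np.float64(0.3173)], [0, 0, np.float64(0.3491)], [0, 0, np.float64(0.3808)], [0, 0, np.float64(0.4125)], [0, 0, np.float64(0.4443)], [0, 0, np.float64(0.476)], [0, 0, np.float64(0.5024)], [0, 0, np.float64(0.5236)], [0, 0, np.float64(0.5395)], [0, 0, np.float64(0.55)], [0, 0, np.float64(0.5553)]]
```

Request:
arm_command(xyz=[[-0.0004, -0.0006, 0], [-0.0013, -0.0019, 0], [-0.0025, -0.0039, 0], [-0.0041, -0.0065, 0], [-0.006, -0.0098, 0], [-0.0082, -0.0138, 0], [-0.0103, -0.0179, 0], [-0.0123, -0.0221, 0], [-0.0141, -0.0263, 0], [-0.0157, -0.0306, 0], [-0.0173, -0.035, 0], [-0.0187, -0.0393, 0], [-0.0199, -0.0438, 0], [-0.021, -0.0482, 0], [-0.022, -0.0527, 0], [-0.0228, -0.0573, 0], [-0.0235, -0.0618, 0], [-0.024, -0.0664, 0], [-0.0244, -0.071, 0], [-0.0247, -0.0756, 0]], rot=[[0, 0, 0.005], [0, 0, 0.016], [0, 0, 0.032], [0, 0, 0.053], [0, 0, 0.079], [0, 0, 0.111], [0, 0, 0.143], [0, 0, 0.175], [0, 0, 0.206], [0, 0, 0.238], [0, 0, 0.27], [0, 0, 0.302], [0, 0, 0.333], [0, 0, 0.365], [0, 0, 0.397], [0, 0, 0.428], [0, 0, 0.46], [0, 0, 0.492], [0, 0, 0.524], [0, 0, 0.555]])

```text
time: 6.43
ee_pos: [0.4442, -0.0794, 0.0471]
eef_rot: [1.0, -0.017, 0.001, 0.0]
ft_force: [2.2, 1.5, -0.0]
width: 0.0263
grip_force: 0.8
```

Request:
arm_command(xyz=[[-0.0001, -0.0046, 0], [-0.0001, -0.0092, 0], [0.0001, -0.0138, 0], [0.0005, -0.0184, 0], [0.0009, -0.023, 0], [0.0016, -0.0275, 0], [0.0023, -0.0321, 0], [0.0033, -0.0366, 0], [0.0043, -0.041, 0], [0.0055, -0.0455, 0], [0.0069, -0.0499, 0], [0.0083, -0.0542, 0], [0.0099, -0.0586, 0], [0.0117, -0.0628, 0], [0.0136, -0.067, 0], [0.0156, -0.0711, 0], [0.0177, -0.0752, 0], [0.02, -0.0792, 0], [0.0224, -0.0831, 0], [0.0249, -0.087, 0]], rot=[[0, 0, 0.032], [0, 0, 0.064], [0, 0, 0.095], [0, 0, 0.127], [0, 0, 0.159], [0, 0, 0.19], [0, 0, 0.222], [0, 0, 0.254], [0, 0, 0.286], [0, 0, 0.317], [0, 0, 0.349], [0, 0, 0.381], [0, 0, 0.413], [0, 0, 0.444], [0, 0, 0.476], [0, 0, 0.508], [0, 0, 0.54], [0, 0, 0.571], [0, 0, 0.603], [0, 0, 0.635]])

```text
time: 8.1
ee_pos: [0.4688, -0.1663, 0.0469]
eef_rot: [0.955, 0.296, 0.0, -0.0]
ft_force: [-0.3, 1.5, -0.0]
width: 0.026
grip_force: 0.8
```

Request:
arm_command(xyz=[[0.0026, -0.0038, 0], [0.0054, -0.0074, 0], [0.0083, -0.011, 0], [0.0113, -0.0145, 0], [0.0144, -0.0179, 0], [0.0176, -0.0212, 0], [0.0209, -0.0244, 0], [0.0243, -0.0275, 0], [0.0278, -0.0305, 0], [0.0314, -0.0334, 0], [0.0351, -0.0361, 0], [0.0389, -0.0387, 0], [0.0427, -0.0413, 0], [0.0467, -0.0436, 0], [0.0507, -0.0459, 0], [0.0541, -0.0477, 0], [0.0568, -0.0491, 0], [0.0589, -0.05, 0], [0.0603, -0.0507, 0], [0.061, -0.051, 0]], rot=[[0, 0, 0.032], [0, 0, 0.064], [0, 0, 0.095], [0, 0, 0.127], [0, 0, 0.159], [0, 0, 0.19], [0, 0, 0.222], [0, 0, 0.254], [0, 0, 0.286], [0, 0, 0.317], [0, 0, 0.349], [0, 0, 0.381], [0, 0, 0.413], [0, 0, 0.444], [0, 0, 0.476], [0, 0, 0.502], [0, 0, 0.524], [0, 0, 0.54], [0, 0, 0.55], [0, 0, 0.555]])

```text
time: 9.77
ee_pos: [0.5297, -0.2175, 0.0466]
eef_rot: [0.838, 0.545, -0.0, 0.0]
ft_force: [-1.8, 0.7, 1.2]
width: 0.0256
grip_force: 0.9
```

Request:
arm_command(xyz=[[0, 0, 0.01], [0, 0, 0.025], [0, 0, 0.045], [0, 0, 0.065], [0, 0, 0.076], [-0.0086, 0.0122, 0.076], [-0.0171, 0.0245, 0.076], [-0.0257, 0.0367, 0.076], [-0.0343, 0.049, 0.076], [-0.0428, 0.0612, 0.076], [-0.0514, 0.0734, 0.076], [-0.06, 0.0856, 0.076], [-0.0686, 0.0978, 0.076], [-0.0771, 0.11, 0.076], [-0.0857, 0.1223, 0.076], [-0.0857, 0.1223, 0.076]], rot=[[0, 0, 0], [0, 0, 0], [0, 0, 0], [0, 0, 0], [0, 0, 0], [0, 0, -0.108], [0, 0, -0.216], [0, 0, -0.325], [0, 0, -0.433], [0, 0, -0.541], [0, 0, -0.649], [0, 0, -0.757], [0, 0, -0.866], [0, 0, -0.974], [0, 0, -1.082], [0, 0, -1.082]])

```text
time: 11.1
ee_pos: [0.443, -0.0929, 0.1229]
eef_rot: [0.999, 0.033, -0.0, 0.0]
ft_force: [0.4, 0.6, 0.6]
width: 0.0261
grip_force: 0.0
```

```bash
python3 - <<'E'
from fit import *
measure(2,("top","scene","wrist"))
s=r.read_state();print(s["ee_pos"],s["eef_rot"])
E
```

```text
n 25 centre [ 0.5889 -0.0842] studphase 2.9507195417174117 rms 0.002289771182225478
cc 7 [ 0.5895 -0.0842  0.0378] r 0.0006 ang -1.0
spout 4 [ 0.6717 -0.0752  0.0854] r 0.0833 ang 6.2
empty 6 [ 0.594  -0.1695  0.0366] r 0.0854 ang -86.6
t 12.9
[ 0.44399847 -0.09498709  0.12258932] [9.99379481e-01 3.52228138e-02 4.86216385e-05 6.33409239e-05]
```

Request:
arm_command(xyz=[[0, 0, -0.008], [0, 0, -0.016], [0, 0, -0.024], [0, 0, -0.032], [0, 0, -0.04], [0, 0, -0.047], [0, 0, -0.054], [0, 0, -0.06], [0, 0, -0.066], [0, 0, -0.071], [0, 0, -0.076], [0, 0, -0.076]], rot=[[0, 0, 0], [0, 0, 0], [0, 0, 0], [0, 0, 0], [0, 0, 0], [0, 0, 0], [0, 0, 0], [0, 0, 0], [0, 0, 0], [0, 0, 0], [0, 0, 0], [0, 0, 0]])

```text
time: 13.9
ee_pos: [0.4435, -0.0949, 0.0457]
eef_rot: [0.999, 0.035, -0.0, -0.0]
ft_force: [0.2, -0.2, -0.1]
width: 0.0262
grip_force: 0.0
```

```bash
sed -i 's/round(/float(round(/g; s/,4)/,4))/g' arc.py; python3 arc.py 184 277 60
```

```text
[[0.0001, -0.0007, 0], [0.0002, -0.0021, 0], [0.0004, -0.0043, 0], [0.0007, -0.0071, 0], [0.0011, -0.0106, 0], [0.0018, -0.0149, 0], [0.0026, -0.0191, 0], [0.0035, -0.0232, 0], [0.0046, -0.0274, 0], [0.0057, -0.0315, 0], [0.007, -0.0356, 0], [0.0084, -0.0396, 0], [0.01, -0.0436, 0], [0.0116, -0.0476, 0], [0.0134, -0.0515, 0], [0.0153, -0.0553, 0], [0.0172, -0.0591, 0], [0.0193, -0.0628, 0], [0.0215, -0.0665, 0], [0.0239, -0.0701, 0]]
[[0, 0, 0.0049], [0, 0, 0.0148], [0, 0, 0.0295], [0, 0, 0.0492], [0, 0, 0.0738], [0, 0, 0.1033], [0, 0, 0.1328], [0, 0, 0.1623], [0, 0, 0.1918], [0, 0, 0.2213], [0, 0, 0.2509], [0, 0, 0.2804], [0, 0, 0.3099], [0, 0, 0.3394], [0, 0, 0.3689], [0, 0, 0.3984], [0, 0, 0.4279], [0, 0, 0.4574], [0, 0, 0.4869], [0, 0, 0.5165]]
[[0.0024, -0.0035, 0], [0.0049, -0.007, 0], [0.0076, -0.0104, 0], [0.0103, -0.0137, 0], [0.0131, -0.0169, 0], [0.016, -0.02, 0], [0.019, -0.0231, 0], [0.0221, -0.026, 0], [0.0253, -0.0289, 0], [0.0286, -0.0317, 0], [0.0319, -0.0343, 0], [0.0353, -0.0369, 0], [0.0388, -0.0394, 0], [0.0424, -0.0417, 0], [0.046, -0.044, 0], [0.0497, -0.0462, 
[... 464 characters left out ...]
0.0044, 0], [0.0162, -0.0056, 0], [0.0203, -0.0067, 0], [0.0245, -0.0077, 0], [0.0286, -0.0086, 0], [0.0329, -0.0093, 0], [0.0371, -0.0099, 0], [0.0413, -0.0104, 0], [0.0456, -0.0108, 0], [0.0499, -0.011, 0], [0.0542, -0.0111, 0], [0.0584, -0.0111, 0], [0.0627, -0.011, 0], [0.0663, -0.0107, 0], [0.0691, -0.0105, 0], [0.0712, -0.0103, 0], [0.0727, -0.0101, 0], [0.0734, -0.01, 0]]
[[0, 0, 0.0295], [0, 0, 0.059], [0, 0, 0.0885], [0, 0, 0.118], [0, 0, 0.1476], [0, 0, 0.1771], [0, 0, 0.2066], [0, 0, 0.2361], [0, 0, 0.2656], [0, 0, 0.2951], [0, 0, 0.3246], [0, 0, 0.3541], [0, 0, 0.3837], [0, 0, 0.4132], [0, 0, 0.4427], [0, 0, 0.4673], [0, 0, 0.4869], [0, 0, 0.5017], [0, 0, 0.5115], [0, 0, 0.5165]]
```

Request:
arm_command(xyz=[[0.0001, -0.0007, 0], [0.0002, -0.0021, 0], [0.0004, -0.0043, 0], [0.0007, -0.0071, 0], [0.0011, -0.0106, 0], [0.0018, -0.0149, 0], [0.0026, -0.0191, 0], [0.0035, -0.0232, 0], [0.0046, -0.0274, 0], [0.0057, -0.0315, 0], [0.007, -0.0356, 0], [0.0084, -0.0396, 0], [0.01, -0.0436, 0], [0.0116, -0.0476, 0], [0.0134, -0.0515, 0], [0.0153, -0.0553, 0], [0.0172, -0.0591, 0], [0.0193, -0.0628, 0], [0.0215, -0.0665, 0], [0.0239, -0.0701, 0]], rot=[[0, 0, 0.005], [0, 0, 0.015], [0, 0, 0.03], [0, 0, 0.049], [0, 0, 0.074], [0, 0, 0.103], [0, 0, 0.133], [0, 0, 0.162], [0, 0, 0.192], [0, 0, 0.221], [0, 0, 0.251], [0, 0, 0.28], [0, 0, 0.31], [0, 0, 0.339], [0, 0, 0.369], [0, 0, 0.398], [0, 0, 0.428], [0, 0, 0.457], [0, 0, 0.487], [0, 0, 0.5165]])

```text
time: 15.57
ee_pos: [0.4681, -0.1653, 0.0467]
eef_rot: [0.957, 0.291, 0.0, -0.0]
ft_force: [1.0, 1.9, 1.1]
width: 0.0262
grip_force: 0.8
```

Request:
arm_command(xyz=[[0.0024, -0.0035, 0], [0.0049, -0.007, 0], [0.0076, -0.0104, 0], [0.0103, -0.0137, 0], [0.0131, -0.0169, 0], [0.016, -0.02, 0], [0.019, -0.0231, 0], [0.0221, -0.026, 0], [0.0253, -0.0289, 0], [0.0286, -0.0317, 0], [0.0319, -0.0343, 0], [0.0353, -0.0369, 0], [0.0388, -0.0394, 0], [0.0424, -0.0417, 0], [0.046, -0.044, 0], [0.0497, -0.0462, 0], [0.0535, -0.0482, 0], [0.0573, -0.0501, 0], [0.0612, -0.0519, 0], [0.0651, -0.0537, 0]], rot=[[0, 0, 0.03], [0, 0, 0.059], [0, 0, 0.089], [0, 0, 0.118], [0, 0, 0.148], [0, 0, 0.177], [0, 0, 0.207], [0, 0, 0.236], [0, 0, 0.266], [0, 0, 0.295], [0, 0, 0.325], [0, 0, 0.354], [0, 0, 0.384], [0, 0, 0.413], [0, 0, 0.443], [0, 0, 0.472], [0, 0, 0.502], [0, 0, 0.531], [0, 0, 0.561], [0, 0, 0.59]])

```text
time: 17.23
ee_pos: [0.5329, -0.2191, 0.0466]
eef_rot: [0.831, 0.556, -0.0, -0.0]
ft_force: [-1.5, 1.5, 0.7]
width: 0.0261
grip_force: 0.8
```

Request:
arm_command(xyz=[[0.004, -0.0016, 0], [0.008, -0.0031, 0], [0.0121, -0.0044, 0], [0.0162, -0.0056, 0], [0.0203, -0.0067, 0], [0.0245, -0.0077, 0], [0.0286, -0.0086, 0], [0.0329, -0.0093, 0], [0.0371, -0.0099, 0], [0.0413, -0.0104, 0], [0.0456, -0.0108, 0], [0.0499, -0.011, 0], [0.0542, -0.0111, 0], [0.0584, -0.0111, 0], [0.0627, -0.011, 0], [0.0663, -0.0107, 0], [0.0691, -0.0105, 0], [0.0712, -0.0103, 0], [0.0727, -0.0101, 0], [0.0734, -0.01, 0]], rot=[[0, 0, 0.03], [0, 0, 0.059], [0, 0, 0.089], [0, 0, 0.118], [0, 0, 0.148], [0, 0, 0.177], [0, 0, 0.207], [0, 0, 0.236], [0, 0, 0.266], [0, 0, 0.295], [0, 0, 0.325], [0, 0, 0.354], [0, 0, 0.384], [0, 0, 0.413], [0, 0, 0.443], [0, 0, 0.467], [0, 0, 0.487], [0, 0, 0.502], [0, 0, 0.512], [0, 0, 0.5165]])

```text
time: 18.9
ee_pos: [0.6065, -0.2289, 0.0465]
eef_rot: [0.662, 0.749, 0.0, -0.0]
ft_force: [-1.2, -1.1, -0.7]
width: 0.0262
grip_force: 0.9
```

```bash
python3 - <<'E'
from fit import *
measure(4,("top","scene","wrist"))
cv2.imwrite("pics/top2.png",cv2.resize(r.camera("top")[95:245,170:345,::-1],None,fx=4,fy=4,interpolation=2))
s=r.read_state();print(s["ee_pos"],s["eef_rot"],s["ft_force"])
m=r.camera_model("top");print(m["fx"],m["cx"],m["cy"],np.array(m["T"]).round(4).tolist())
E
```

```text
n 57 centre [ 0.5889 -0.084 ] studphase 34.14985493593013 rms 0.002480916279796696
cc 9 [ 0.5893 -0.0841  0.0376] r 0.0004 ang -10.8
spout 7 [ 0.6736 -0.0751  0.0846] r 0.0852 ang 6.0
empty 9 [ 0.6729 -0.0795  0.0381] r 0.0841 ang 3.1
t 22.5
[ 0.60638068 -0.22880317  0.04658978] [6.62447805e-01 7.49108071e-01 5.13719175e-05 2.93263373e-05] [ 0.36496529 -0.45855711  0.11096563]
477.8058144306307 251.01142819486756 186.58550530446672 [[-0.0193, 0.997, -0.0753, 0.4412], [-0.9998, -0.0189, 0.0055, -0.0695], [0.0041, 0.0754, 0.9971, 1.5897], [0.0, 0.0, 0.0, 1.0]]
```

View pics/top2.png

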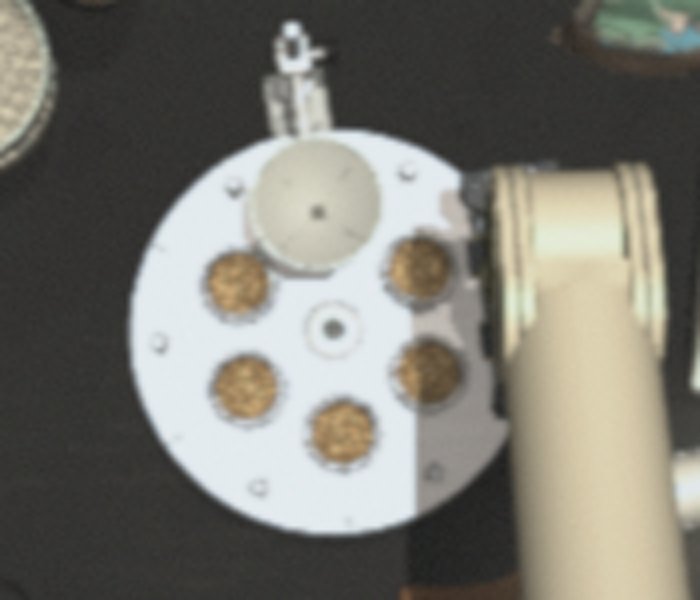

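The empty tin is now under the funnel at crop (315,206), slightly clockwise of the stem. The funnel hole shows at (317,211) and the rod top near (294,33). I'll check the spout's direction from pixels.

```bash
python3 - <<'E'
from h import *
m=r.camera_model("top");T=np.array(m["T"])
def ray(u,v,z):
    d=T[:3,:3]@np.array([(u-m["cx"])/m["fx"],-(v-m["cy"])/m["fy"],-1]);return (T[:3,3]+d*(z-T[2,3])/d[2])[:2]
off=lambda x,y:((x+.5)/4-.5+170,(y+.5)/4-.5+95)
c=ray(*off(334,328),.04)
for n,p,z in(("hole",(317,211),.1),("hole85",(317,211),.085),("mouth",(315,206),.169),("rod",(294,33),.218)):
    q=ray(*off(*p),z);d=q-c;print(n,q.round(4),np.hypot(*d).round(4),np.degrees(np.arctan2(d[1],d[0])).round(2))
print(c)
E
```

```text
hole [ 0.6776 -0.0734] 0.0877 7.98
hole85 [ 0.6799 -0.0735] 0.0901 7.74
mouth [ 0.6704 -0.0718] 0.0809 9.81
rod [ 0.7901 -0.0588] 0.2013 7.65
[ 0.5906782  -0.08559821]
```

Request:
arm_command(xyz=[[0.0005, 0.0001, 0], [0.0015, 0.0002, 0], [0.0025, 0.0003, 0], [0.0035, 0.0005, 0], [0.0045, 0.0006, 0], [0.0053, 0.0007, 0], [0.0059, 0.0008, 0], [0.0059, 0.0008, 0], [0.0059, 0.0008, 0], [0.004, 0.0005, 0], [0.002, 0.0002, 0], [0, 0, 0], [-0.001, 0, 0], [-0.001, 0, 0], [-0.001, 0, 0]], rot=[[0, 0, 0.004], [0, 0, 0.01], [0, 0, 0.017], [0, 0, 0.024], [0, 0, 0.031], [0, 0, 0.037], [0, 0, 0.041], [0, 0, 0.041], [0, 0, 0.041], [0, 0, 0.041], [0, 0, 0.041], [0, 0, 0.041], [0, 0, 0.041], [0, 0, 0.041], [0, 0, 0.041]])

```text
time: 23.8
ee_pos: [0.6053, -0.2289, 0.0466]
eef_rot: [0.647, 0.762, 0.0, 0.0]
ft_force: [-0.3, 0.7, 0.8]
width: 0.0263
grip_force: 0.0
```

```bash
python3 - <<'E'
from fit import *
measure(4,("top","scene","wrist"))
im=r.camera("wrist");cv2.imwrite("pics/w3.png",im[:,:,::-1])
s=r.read_state();print(s["ee_pos"],s["ft_force"],s["grip_force"])
E
```

```text
n 56 centre [ 0.5888 -0.0844] studphase 36.53401024299622 rms 0.002332744523699123
cc 8 [ 0.587  -0.0884  0.0363] r 0.0044 ang -115.5
spout 8 [ 0.6733 -0.0757  0.0862] r 0.0848 ang 5.8
empty 9 [ 0.6721 -0.0754  0.0359] r 0.0838 ang 6.2
t 27.4
[ 0.60536925 -0.22880403  0.04657002] [-0.35684135  0.18520424  0.25221398] 0.0
```

View pics/w3.png

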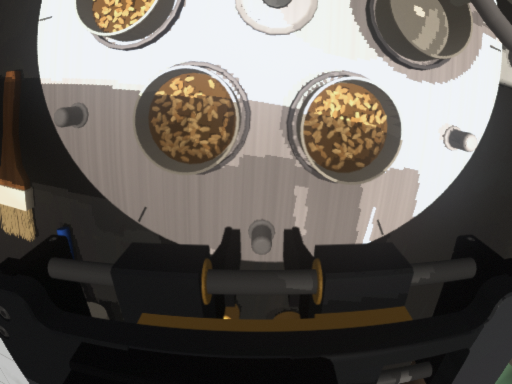

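The wrist view shows the stud free between the fingers at (262,237) and the empty tin at (420,25) under the funnel. The tin sits at 6.5°, the stem at about 6–7°. Lifting clear.

Request:
arm_command(xyz=[[0, 0, 0.006], [0, 0, 0.015], [0, 0, 0.028], [0, 0, 0.042], [0, 0, 0.056], [0, -0.005, 0.07], [0, -0.015, 0.085], [0, -0.03, 0.1], [0, -0.045, 0.115], [0, -0.06, 0.13], [-0.01, -0.075, 0.14], [-0.02, -0.09, 0.15], [-0.03, -0.1, 0.15], [-0.04, -0.11, 0.15], [-0.04, -0.11, 0.15], [-0.04, -0.11, 0.15]], rot=[[0, 0, 0], [0, 0, 0], [0, 0, 0], [0, 0, 0], [0, 0, 0], [0, 0, 0], [0, 0, 0], [0, 0, 0], [0, 0, 0], [0, 0, 0], [0, 0, 0], [0, 0, 0], [0, 0, 0], [0, 0, 0], [0, 0, 0], [0, 0, 0]])

```text
time: 28.78
ee_pos: [0.5645, -0.3392, 0.1961]
eef_rot: [0.647, 0.762, -0.0, -0.0]
ft_force: [-0.8, 0.5, 0.6]
width: 0.0259
grip_force: 0.0
```

```bash
python3 - <<'E'
from fit import *
measure(5,("top","scene"))
for c in("top","scene"):
    for i in range(3):
        r.camera(c);print(c,[(round(d["conf"],2),W(c,d["at"]).round(4).tolist()) for d in r.spot_point("divider",c)[:2]])
E
```

```text
n 58 centre [ 0.5883 -0.0846] studphase 36.47442104266645 rms 0.0026715012656642625
cc 10 [ 0.588  -0.0849  0.0369] r 0.0004 ang -136.3
spout 10 [ 0.6733 -0.0757  0.0855] r 0.0855 ang 6.0
empty 5 [ 0.6704 -0.0742  0.0368] r 0.0827 ang 7.3
t 31.7833
top []
top [(0.2, [0.3706, -0.2165, -0.0007])]
top [(0.25, [0.4554, 0.2348, -0.0013])]
scene []
scene [(0.56, [0.5679, 0.0551, 0.0595])]
scene []
```

Tin at 6.5°, spout at 6.0–7° (under 1 mm off). Handing in.

```bash
python3 -c "
from bench import r
print(r.close_job())"
```

```text
the job is handed in; nothing more can be done
None
```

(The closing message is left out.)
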